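# Lock the spare drying tube into the boot dryer

### The job

One outlet of the boot dryer has no tube. Stand the loose drying tube in that outlet so that its pins drop into the notches without being forced on the ring, push it down against the spring and twist it a quarter turn clockwise until it clicks locked, then let go and leave it standing there. Leave the other things on the shelf where they are.

Things in the scene. Friction and masses are not known exactly. Their poses are not given: they have to be found in the camera images.
- tube_mid (a point): The loose drying tube, grey plastic, about 110 g, standing upright nose down: a round pipe 44 mm across, 150 mm long. The point is its centre, on the axis, 75 mm above the nose's tip; z is up. Grip the smooth pipe, 36 to 144 mm above the tip, at any yaw. Below it a shoulder 57 mm across spans 25.5 to 36 mm above the tip; the nose tapers from 44 to 35 mm over its last 7 mm.
- tube: The same tube, its origin at the nose's tip on the axis. Three round bayonet pins, 6 mm thick, stand 14 mm above the tip and reach 28 mm from the axis: one along this frame's +x, the others 120 degrees round. A black raised rib on the shoulder and pipe marks each pin.
- outlet: The dryer's empty outlet: a black collar 77 mm across with its sunken grey bayonet ring; origin on the axis at its foot on the deck; z up, x to the back of the dryer. Its lip, 63 mm inside, is 124 mm above the shelf. Until the pins have dropped through the notches, the tube must not press on it with over 35 N; 4 N is enough to feel the ring. Later 3 to 15 N more than the spring lands the shoulder.
- ring_top (a point): The outlet's axis at the top face of its bayonet ring, 119 mm above the shelf, 4.5 mm below the lip; x and z as the outlet's. The ring is 7 mm thick, its bore 46 mm. At a wrong yaw the pins lie on the ring and the tube's tip is 11 mm below this point.
- outlet_notches (a point): Middle of the ring's thickness, on the axis. Three notches through the ring, 120 degrees apart, let the pins down when within 6 degrees of their middles. The ring was clamped by hand: one notch lies up to 30 degrees either side of this frame's +x; the angle itself is NOT given. See it, or feel: pins on the ring, turn with light presses until they drop (then 5 mm free, to the spring).
- shutter (a joint): Sprung shutter plate in the empty outlet, moved down by the tube's tip: 0 when up (16 mm below the ring's top), in m. Pushes up with 5 N at 0, 8 N at 0.004, 12 N at 0.0095. There (tip 25.5 mm below the ring's top) the shoulder lands on the ring; from 0.008 the pins are under the ring and free to turn. Unturned, it lifts the tube out again.
- outlet_lock (a point): Where the tip is once locked: on the axis, 20 mm below the ring's top. Kept pressed, the tube is turned clockwise seen from above from the notches; at 86 to 94 degrees the pins are below pockets (a wall stops them at 94), and as it is let up the spring lifts them 4 mm into these with a click: then it cannot turn or be drawn up. Short of that the pins stay under the ring, tip at 24 mm.
- dryer_deck (a point): The boot dryer, a grey box 178 mm deep (its x) and 300 mm wide (its y), fixed to the shelf; the point is the centre of its black deck, 85 mm above the shelf. Two outlets stand 80 mm either side of it along y; either may be the empty one.
- fitted_mid (a point): The other outlet, with an identical tube locked in it (fixed): the point is that tube's centre; its top is 75 mm higher, 249 mm above the shelf. It shows the finished job.
- brush: Bystander, leave where it is: red plastic boot brush lying bristles down, 200 x 52 x 41 mm; origin at the middle of its underside.
- carabiner: Bystander, leave where it is: grey aluminium carabiner lying flat, 105 x 63 x 10 mm; origin at the middle of its underside.
- wax_tin: Bystander, leave where it is: closed round tin of ski wax, 77 mm across, 28 mm high; origin at the middle of its underside.
- shoehorn: Bystander, leave where it is: stainless steel shoehorn lying flat, 230 x 50 x 12 mm; origin at the middle of its underside.
- headlamp: Bystander, leave where it is: yellow headlamp without its strap, 50 x 74 x 43 mm; origin at the middle of its underside.
- flask: Bystander, leave where it is: stainless vacuum flask standing upright, 70 mm across, 160 mm high; origin at the middle of its underside.
There are look-alikes about, which are no part of the job. Leave any blue, purple or yellow look-alike of the tube alone.

How it is judged (in metres and radians):
On the way:
1. the tube stands in the empty outlet, pushed down against the spring until its pins are under the bayonet ring (horizontal distance between tube_mid and ring_top below 0.008 m and angle between tube_mid's own z axis and vertical below 0.1 rad and value of joint shutter above 0.0072 m), for 0.1 s.
At the end, for the whole second after the job is handed in: The tube stands upright (within 6 degrees) in the empty outlet, within 8 mm of its axis at the tube's centre, its pins risen into the locking pockets: the tip 18 to 22 mm below the ring's top face and the shutter held down by 2.2 to 6 mm, at rest and released (horizontal distance between tube_mid and ring_top below 0.008 m and angle between tube_mid's own z axis and vertical below 0.1 rad and z of tube_mid in the frame of ring_top between 0.053 and 0.0568 m and value of joint shutter between 0.0022 and 0.006 m); the robot touches nothing.
It fails at once if the tube is forced: it presses on the outlet's collar or ring with over 35 N before its pins have gone down through the notches (shutter down by less than 2 mm) (contact force between tube and outlet above 35 N and value of joint shutter below 0.002 m).
It fails at once if a bystander (brush, carabiner, tin, shoehorn, headlamp or flask) is shifted by more than 30 mm (distance of any of brush, carabiner, wax_tin, shoehorn, headlamp, flask from where it was at the start of the episode above 0.03 m).
It fails at once if the flask is toppled (angle between flask's own z axis and vertical above 0.6 rad).
It also fails if it takes over 64 s, if anything falls off the work surface, if the arm or the gripper's body presses on something with over 40 N, if the wrist force passes 120 N, or if a joint passes its speed limit or range.

### The arm

A 7-joint arm with a two-finger parallel gripper is mounted at the origin on the work surface. World frame = base frame: x ahead of the robot, y to its left, z up, the work surface at z = 0. Lengths are in mm, angles in rad, forces in N, time in s.
With the tool pointing down it reaches from about 425 to 875 mm from the base axis. Payload 4.7 kg.
Tool frame: the origin (TCP) lies between the finger pads; the fingertips stand r.tips_ahead ahead of it and the grasp point (between the pads) lies 2 mm behind it (r.tips_ahead is the distance from the TCP to the fingertips, in mm); y points along the fingers, z is the direction in which the jaws open and shut, and the axes are right-handed (so a half turn about y gives the same grasp; the last joint's range is limited). The gripper opens to 87 mm and grips with 3 to 60 N. Pads are 19 mm wide; open, the fingers measure 117 mm over their backs; the gripper's body (75 mm by 190 mm) begins 51 mm behind the grasp point.
Start: joints at [-1.281, 0.321, -0.07, 1.45, 0.023, 1.371, -0.057], TCP at [177.034, 625.448, 213.787] pointing down, gripper open.
Joint ranges: [-2.86, 2.86], [-0.3, 2.09], [-1.38, 1.24], [0.06, 2.45], [-1.56, 4.7], [0.09, 2.05], [-2.69, 2.69]. Speed limits (rad/s): [2.57, 2.57, 3.14, 3.14, 3.14, 3.14, 3.14].

### API

Orientations are given as a rotation vector (axis times angle).
In Python, from station import r gives the robot as it stands. The module is installed in compiled form; this text tells all that it offers.
- The arm moves only by the shell command python3 -m pendant 'ROWS' [FORCE]. ROWS is JSON, a list of rows, each a list of 5 numbers: the shift along the world's x, y, z in cm, then the turn about the world's z in rad, then the finger opening in cm, from 0 to 8.7. In form: [[x, y, z, spin, jaw], ...]. A call has 1 to 10 rows; each row is the pose to reach, as a shift and turn from the pose commanded when the call began; what a row does not reach only later rows make up. A row lasts 1/12 s, in which the tool goes at most 41.7 mm and 7.16 degrees, less where a joint would pass 70% of its speed; a pose out of reach is approached as far as the arm can. A call with a gripper value outside its range is refused whole. The fingers move at their own pace and stop on an object; FORCE is the grip in N (left out, the last holds). Time passes only in rows, so rows that repeat a pose let the fingers close. It gives the time, the measured TCP pose, the force and the opening at its end, in the units of the state.
- r.get_obs(): the state, without advancing time (a new reading comes with each control period).
- r.camera(name): name is "scene" or "side" or "wrist"; returns the picture (400x640x3 uint8, red, green, blue); there is no depth.
- r.camera_info(name): a dict with "intrinsics" (3x3 intrinsics, pixels), "cam_to_world" (4x4, takes a point from camera to world coordinates). Camera axes: x right, y up, looking along -z (the intrinsics and any distortion apply to the point x, -y, -z); pixel columns grow to the right and rows downward; lengths in mm; the calibration is good to about 2 mm. A picture is of the moment at which its call begins: read the wrist's pose just before it. camera_info takes no time and is no camera call; for the wrist camera it gives the pose at the moment of the call.
- r.hand_in(): hands the job in, once; it reports no verdict.
The state is a dict: "t": time; "qpos": joint angles; "dq": joint speeds; "effort": joint torques, N m; "tcp_pos": TCP position; "orientation": TCP orientation; "wrist_force": force on the tool from outside, world axes, zero at the start; "moment": the same for the moment, N m; "gripper_width": finger opening in mm.
Only numpy, scipy, OpenCV 4.12 (cv2) and the standard library are available. Lean on these libraries where they do the work, as an engineer would, in place of code of your own. Each camera call takes 0.05 s, during which the arm holds its last target. There are 200 camera calls.

## Working session

There is one attempt and no reset: what is moved stays moved. The work goes in short steps, Python scripts to look and compute and a shell command to move; the robot and the scene stay as the last step left them, time stands still between calls to the robot, and variables do not carry over. Pictures are saved under pics/ and viewed, about 8 in all and at most 12, crops included, and the job is handed in when it is done.

```bash
mkdir -p pics
cat > h.py <<'E'
import numpy as np, cv2
from station import r
def snap(n,f):
    i=r.camera_info(n); im=r.camera(n); cv2.imwrite('pics/'+f+'.png',im[:,:,::-1]); np.savez('pics/'+f+'.npz',K=i['intrinsics'],T=i['cam_to_world']); return im
def load(f):
    d=np.load('pics/'+f+'.npz'); return cv2.imread('pics/'+f+'.png'),d['K'],d['T']
def ray(f,u,v):
    _,K,T=load(f); d=np.linalg.inv(K)@[u,v,1]; d=T[:3,:3]@[d[0],-d[1],-d[2]]; return T[:3,3],d
def onz(f,u,v,z):
    o,d=ray(f,u,v); return o+d*(z-o[2])/d[2]
def proj(f,p):
    _,K,T=load(f); c=T[:3,:3].T@(np.array(p,float)-T[:3,3]); q=K@[c[0],-c[1],-c[2]]; return q[:2]/q[2]
E
python3 - <<'E'
from h import *
print({k:np.round(v,3) for k,v in r.get_obs().items()},r.tips_ahead)
a=snap('scene','s0');b=snap('side','d0');c=snap('wrist','w0')
for n in('scene','side'):
    i=r.camera_info(n);print({k:np.round(v,2).tolist() for k,v in i.items()})
cv2.imwrite('pics/m0.png',np.vstack([a,b])[:,:,::-1])
E
```

```text
{'t': np.float64(0.0), 'qpos': array([-1.281,  0.322, -0.07 ,  1.452,  0.023,  1.371, -0.057]), 'dq': array([-0.001, -0.001,  0.001, -0.   ,  0.   ,  0.   ,  0.001]), 'effort': array([ 0.0000e+00, -4.9128e+01, -4.0400e-01, -3.1253e+01, -6.4000e-02,
        4.4000e-02,  0.0000e+00]), 'tcp_pos': array([176.915, 624.869, 212.669]), 'orientation': array([-1.562,  0.217, -0.216]), 'wrist_force': array([-0.553,  0.013, -0.194]), 'moment': array([ 0.025, -0.005,  0.039]), 'gripper_width': np.float64(87.27)} 17.0
{'intrinsics': [[429.03, 0.0, 318.07], [0.0, 429.03, 203.94], [0.0, 0.0, 1.0]], 'cam_to_world': [[-0.36, -0.71, 0.61, 1386.48], [0.93, -0.27, 0.24, 334.8], [-0.01, 0.65, 0.76, 1198.79], [0.0, 0.0, 0.0, 1.0]]}
{'intrinsics': [[423.53, 0.0, 317.49], [0.0, 423.53, 202.24], [0.0, 0.0, 1.0]], 'cam_to_world': [[0.96, 0.18, -0.2, 310.8], [-0.27, 0.65, -0.71, -869.66], [-0.0, 0.73, 0.68, 937.52], [0.0, 0.0, 0.0, 1.0]]}
```

View pics/s0.png

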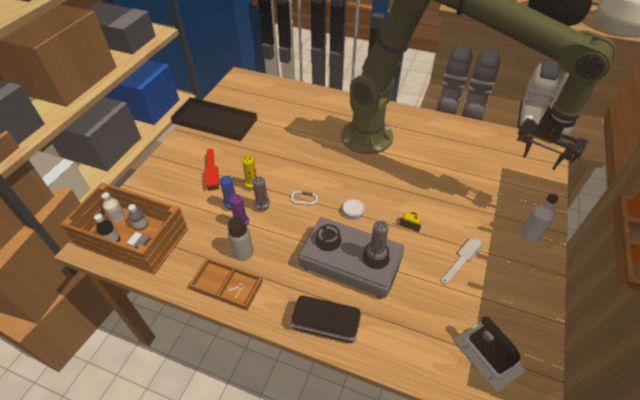

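View pics/d0.png

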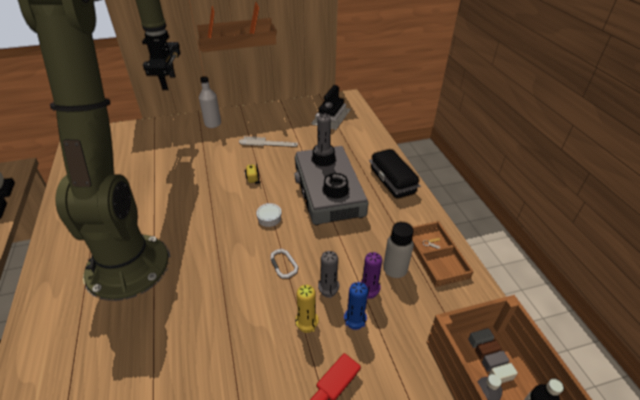

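The scene picture shows four tubes: grey (261,193), yellow (249,172), blue (228,192) and purple (238,208). The side picture shows them at (329,273), (306,308), (357,305) and (372,274). Only the grey one is the loose tube. The empty outlet is at scene (327,237) and side (336,185). The fitted tube is at scene (379,243). I'll check enlarged crops next.

Run:
```python
from h import *
a,_,_=load('s0');b,_,_=load('d0')
c1=cv2.resize(a[140:270,190:420],None,fx=3.4,fy=3.4,interpolation=cv2.INTER_CUBIC)[:,:780]
c1=cv2.resize(a[145:265,200:330],(400,369),interpolation=cv2.INTER_CUBIC)
c2=cv2.resize(b[240:360,270:400],(400,369),interpolation=cv2.INTER_CUBIC)
c3=cv2.resize(a[205:275,290:400],(400,230),interpolation=cv2.INTER_CUBIC)
c4=cv2.resize(b[140:210,280:390],(400,230),interpolation=cv2.INTER_CUBIC)
cv2.imwrite('pics/c1.png',np.vstack([np.hstack([c1,c2]),np.hstack([c3,c4])]))
```

```text
(no output)
```

View pics/c1.png

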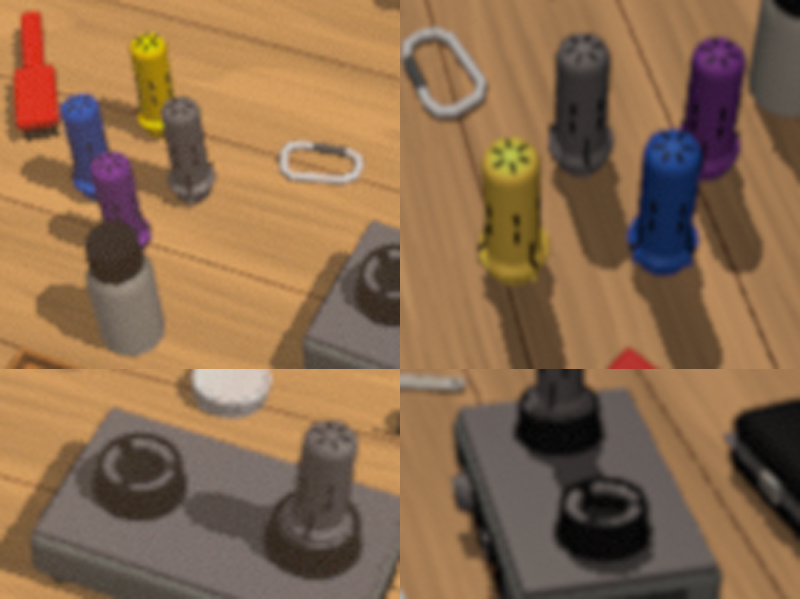

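The crop confirms the grey tube at scene (261,193), with ribs and a top at about (259.5,179). The collar lip is at about scene (328,231) and side (336,176).

Run:
```python
from h import *
P={'grey':((259.5,179.1),(329.5,254.3),150),'yellow':((248.7,158.7),(306.4,287.8),150),'blue':((226.3,178.8),(358.1,285.5),150),'purple':((236.4,197.6),(373,255.3),150),'outlet':((328,231.4),(336,177),124),'fitted':((381,222.6),(324,116),249)}
for k,(s,d,z) in P.items(): print(k,onz('s0',*s,z).round(),onz('d0',*d,z).round())
from scipy.spatial.transform import Rotation as R
print(R.from_rotvec(r.get_obs()['orientation']).as_matrix().round(3)); i=r.camera_info('wrist');print(i['cam_to_world'].round(2),i['intrinsics'].round(1))
```

```text
grey [ 515. -231.  150.] [ 516. -237.  150.]
yellow [ 438. -312.  150.] [ 438. -316.  150.]
blue [ 554. -338.  150.] [ 552. -342.  150.]
purple [ 618. -264.  150.] [ 616. -268.  150.]
outlet [622.  58. 124.] [629.  69. 124.]
fitted [628. 218. 249.] [633. 215. 249.]
[[ 0.962 -0.     0.272]
 [-0.272 -0.001  0.962]
 [ 0.    -1.    -0.001]]
[[ 2.7000e-01 -9.3000e-01 -2.7000e-01  1.0337e+02]
 [ 9.6000e-01  2.6000e-01  8.0000e-02  6.4560e+02]
 [-0.0000e+00 -2.8000e-01  9.6000e-01  3.8372e+02]
 [ 0.0000e+00  0.0000e+00  0.0000e+00  1.0000e+00]] [[314.4   0.  314.9]
 [  0.  314.4 200.2]
 [  0.    0.    1. ]]
```

```bash
python3 -m pendant '[[16,-13,12,-0.7,8.7],[32,-27,12,-0.9,8.7],[32,-27,12,-0.9,8.7],[32,-27,12,-0.9,8.7],[32,-27,12,-0.9,8.7],[32,-27,12,-0.9,8.7],[32,-27,12,-0.9,8.7],[32,-27,12,-0.9,8.7],[32,-27,12,-0.9,8.7],[32,-27,12,-0.9,8.7]]'
python3 - <<'E'
from h import *
o=r.get_obs();print(o['tcp_pos'],o['qpos'].round(2),o['wrist_force'])
E
```

```text
t: 0.98
tcp_pos: [483.1, 366.6, 329.2]
orientation: [-1.371, 0.913, -0.913]
wrist_force: [0.2, 1.2, -0.8]
gripper_width: 86.8
[483.08602538 366.57826597 329.15848911] [-0.91  0.2   0.27  1.38 -0.05  1.57 -0.26] [ 0.200062    1.19368108 -0.77004381]
```

```bash
python3 -m pendant '[[1.8,-40,0,-0.8,8.7],[1.8,-40,0,-0.8,8.7],[1.8,-40,0,-0.8,8.7],[1.8,-40,0,-0.8,8.7],[1.8,-40,0,-0.8,8.7],[1.8,-40,0,-0.8,8.7],[1.8,-40,0,-0.8,8.7],[1.8,-40,0,-0.8,8.7],[1.8,-40,0,-0.8,8.7],[1.8,-58.9,-3,-0.8,8.7]]'
python3 -m pendant '[[0,-19,-8,0,8.7],[0,-19,-8,0,8.7],[0,-19,-8,0,8.7],[0,-19,-8,0,8.7],[0,-19,-8,0,8.7],[0,-19,-8,0,8.7],[0,-19,-8,0,8.7],[0,-19,-8,0,8.7]]'
python3 - <<'E'
from h import *
o=r.get_obs();print(o['tcp_pos'],o['qpos'].round(2),o['wrist_force'])
a=snap('wrist','w1')
cv2.imwrite('pics/w1b.png',cv2.resize(cv2.imread('pics/w1.png'),(800,500),interpolation=cv2.INTER_CUBIC))
print(proj('w1',(515,-234,150)),proj('w1',(515,-234,30)))
E
```

```text
t: 1.82
tcp_pos: [499.2, -49.9, 323.7]
orientation: [-0.987, 1.5, -1.501]
wrist_force: [0.9, -0.8, 0.1]
gripper_width: 87.0
t: 2.48
tcp_pos: [499.2, -237.0, 242.8]
orientation: [-0.99, 1.502, -1.5]
wrist_force: [1.0, 1.1, -0.3]
gripper_width: 86.9
[ 499.2276214  -237.0409057   242.76544433] [-0.38  0.12  0.84  1.68 -0.09  1.39  0.08] [ 1.00547972  1.12260547 -0.30380058]
[331.10643136 189.54934489] [326.2701145 165.9207177]
```

View pics/w1b.png

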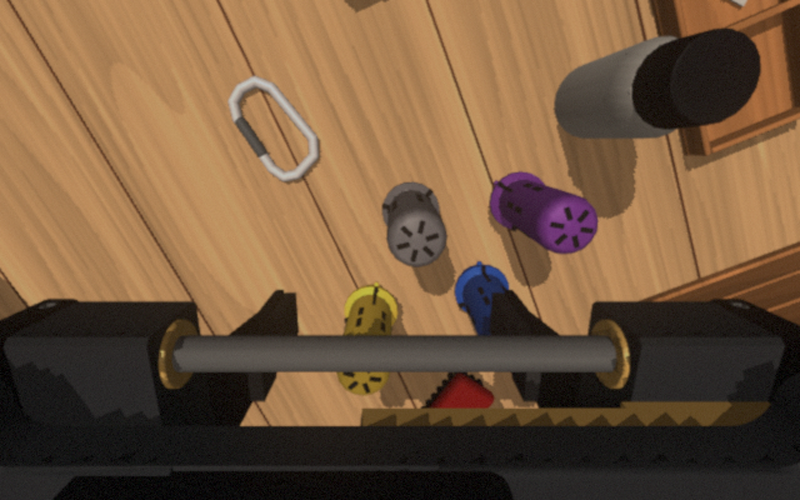

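The grey tube's top is at w1 pixel (333,191), about 2 px from the prediction. I'll zoom in on the ribs.

Run:
```python
from h import *
a,_,_=load('w1')
cv2.imwrite('pics/w1c.png',cv2.resize(a[130:225,290:370],None,fx=6.3,fy=6.3,interpolation=cv2.INTER_CUBIC))
print(onz('w1',332.8,191.2,150)); c=onz('w1',332.8,191.2,150)
# predicted shoulder rib pixels vs yaw at z=36, r=27
for y in range(0,360,15):
    p=proj('w1',(c[0]+27*np.cos(np.radians(y)),c[1]+27*np.sin(np.radians(y)),36)); print(y,((p-[290,130])*6.3).round())
```

```text
[ 515.78906438 -235.93578398  150.        ]
0 [368. 184.]
15 [350. 153.]
30 [324. 126.]
45 [292. 108.]
60 [256.  99.]
75 [219.  99.]
90 [183. 109.]
105 [151. 128.]
120 [125. 155.]
135 [107. 187.]
150 [ 98. 222.]
165 [ 99. 259.]
180 [109. 293.]
195 [127. 324.]
210 [153. 348.]
225 [184. 366.]
240 [219. 374.]
255 [255. 374.]
270 [290. 365.]
285 [321. 347.]
300 [347. 321.]
315 [366. 291.]
330 [376. 256.]
345 [377. 220.]
```

View pics/w1c.png

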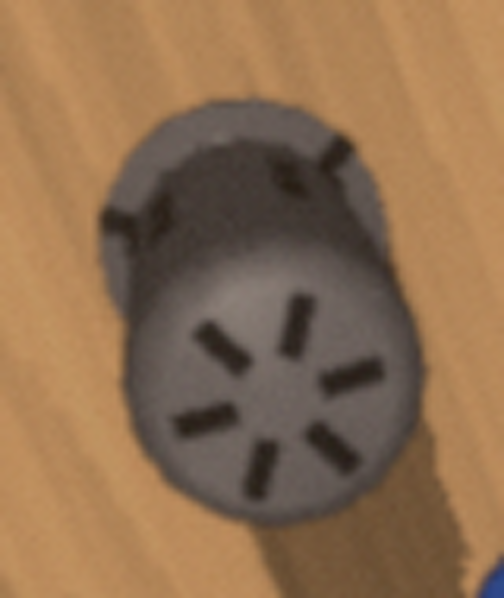

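The ribs at crop (110,220) and (342,150) put the tube yaw at about 25° (mod 120). The tube is at about (515.5, -235). Next I move over it, descend and grip at about 118 mm.

```bash
python3 -m pendant '[[1.63,0.2,0,0,8.7],[1.63,0.2,-4,0,8.7],[1.63,0.2,-8,0,8.7],[1.63,0.2,-10,0,8.7],[1.63,0.2,-12.6,0,8.7],[1.63,0.2,-12.6,0,8.7],[1.63,0.2,-12.6,0,8.7],[1.63,0.2,-12.6,0,8.7]]'
python3 -m pendant '[[0,0,0,0,4],[0,0,0,0,4],[0,0,0,0,4],[0,0,0,0,3],[0,0,0,0,3],[0,0,0,0,3],[0,0,0,0,3],[0,0,0,0,3]]' 40
```

```text
t: 3.2
tcp_pos: [516.9, -235.1, 118.7]
orientation: [-0.989, 1.498, -1.501]
wrist_force: [0.5, -1.1, 0.4]
gripper_width: 87.1
t: 3.87
tcp_pos: [515.5, -235.8, 116.9]
orientation: [-0.99, 1.501, -1.501]
wrist_force: [0.6, -0.6, -0.3]
gripper_width: 43.0
```

```bash
python3 -m pendant '[[0,0,4,0,3],[0,0,8,0,3],[0,0,12,0,3],[0,0,15,0,3],[8,22.8,15,0,3],[8,22.8,15,0,3],[8,22.8,15,0,3],[8,22.8,15,0,3],[8,22.8,15,0,3],[8,22.8,15,0,3]]'
python3 -m pendant '[[0,0,-1.5,0,3],[0,0,-1.5,0,3],[0,0,-1.5,0,3],[0,0,-1.5,0,3],[0,0,-1.5,0,3]]'
python3 - <<'E'
from h import *
o=r.get_obs();print(o['tcp_pos'],o['qpos'].round(2),o['wrist_force'])
snap('wrist','w2');a,_,_=load('w2')
p=proj('w2',(625,63,124));print(p)
u,v=p.astype(int);x0,y0=max(u-60,0),max(v-50,0);print(x0,y0)
cv2.imwrite('pics/w2c.png',cv2.resize(a[y0:y0+100,x0:x0+120],None,fx=6,fy=6,interpolation=cv2.INTER_CUBIC))
E
```

```text
t: 4.7
tcp_pos: [595.8, -3.5, 266.4]
orientation: [-0.991, 1.5, -1.498]
wrist_force: [0.5, -0.0, -0.9]
gripper_width: 43.1
t: 5.12
tcp_pos: [595.5, -9.6, 252.8]
orientation: [-0.987, 1.502, -1.503]
wrist_force: [0.5, 0.7, -2.2]
gripper_width: 42.9
[595.48047108  -9.58973587 252.76203473] [-0.62  0.22  0.7   1.56 -0.14  1.42 -0.32] [ 0.49642898  0.66606014 -2.21431669]
[313.66221295 106.17923494]
253 56
```

View pics/w2c.png

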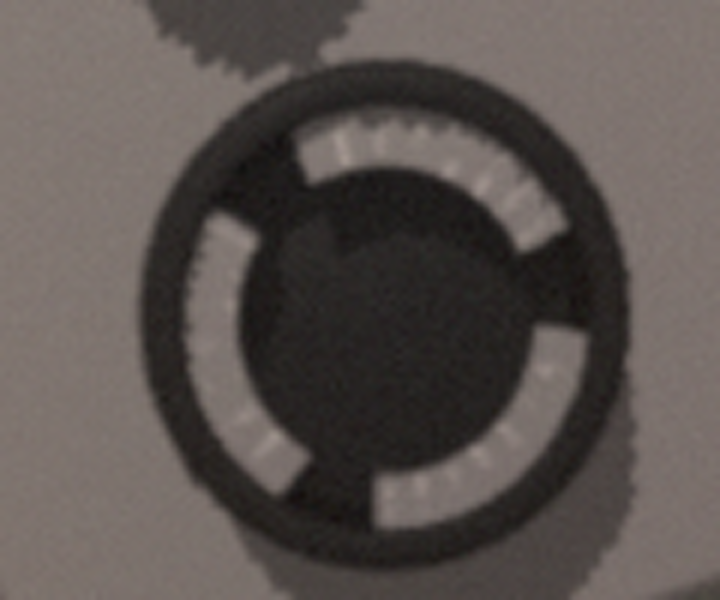

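The ring is clear: its centre is at crop (386,320) and the notches are at (260,175), (555,283) and (335,495). I'll segment it.

Run:
```python
from h import *
a,_,_=load('w2');g=cv2.cvtColor(a,cv2.COLOR_BGR2GRAY)
m=(g>75).astype(np.uint8); n,l,s,c=cv2.connectedComponentsWithStats(m,connectivity=4)
ctr=np.array([253+386/6,56+320/6]); P=[]
for i in range(1,n):
    if 60<s[i,4]<1500 and np.hypot(*(c[i]-ctr))<32:
        print(c[i],s[i]); v,u=np.where(l==i); P+=[onz('w2',x,y,119) for x,y in zip(u,v)]
P=np.array(P)[:,:2]
from scipy.optimize import least_squares
c0=onz('w2',*ctr,119)[:2]
# outer radius: fit circle to hull pts
h=cv2.convexHull(P.astype(np.float32))[:,0]
f=least_squares(lambda q:np.hypot(*(h-q[:2]).T)-q[2],[*c0,31],loss='soft_l1').x
print('outer fit',f,'c0',c0)
for cc in (f[:2],c0):
    d=P-cc;R=np.hypot(*d.T);an=np.degrees(np.arctan2(d[:,1],d[:,0]))%360;print(R.min(),R.max())
    an=np.sort(an);gp=np.diff(np.r_[an,an[0]+360]);k=np.argsort(gp)[-3:]
    print([(an[j]+gp[j]/2,gp[j]) for j in sorted(k)])
# rib of held tube
print(r.get_obs()['tcp_pos'])
```

```text
[325.55847255  83.37708831] [303  75  44  23 419]
[291.19347319 115.27738928] [284  92  20  46 429]
[334.57575758 129.19114219] [315 110  36  34 429]
outer fit [626.41452222  58.6321914   31.01992584] c0 [627.03845158  59.12593313]
22.357586187987938 31.507295275653924
[(np.float64(108.82649642865738), np.float64(27.740038759710558)), (np.float64(228.5036243958977), np.float64(28.10164977141963)), (np.float64(350.59432008906356), np.float64(27.271542840073778))]
22.50407396325982 31.984115406599027
[(np.float64(110.47373887293921), np.float64(27.9359616075847)), (np.float64(228.19692233821183), np.float64(27.244830213775828)), (np.float64(349.32436262519116), np.float64(27.872723722277613))]
[595.52113663  -9.41987464 252.81825197]
```

Notch at about 109° and tube at about 25°, so the spin is +84° (1.47 rad). The outlet is at about (626.5, 58.8).

```bash
python3 -m pendant '[[0,0,1.7,0.1,3],[3.1,6.83,1.7,1.47,3],[3.1,6.83,1.7,1.47,3],[3.1,6.83,1.7,1.47,3],[3.1,6.83,1.7,1.47,3],[3.1,6.83,1.7,1.47,3],[3.1,6.83,1.7,1.47,3],[3.1,6.83,1.7,1.47,3],[3.1,6.83,1.7,1.47,3],[3.1,6.83,1.7,1.47,3]]'
python3 -m pendant '[[0,0,0,0.4,3],[0,0,0,0.4,3],[0,0,0,0.4,3],[0,0,0,0.4,3],[0,0,0,0.4,3]]'
python3 - <<'E'
from h import *
from scipy.spatial.transform import Rotation as R
o=r.get_obs();M=R.from_rotvec(o['orientation']).as_matrix();print(o['tcp_pos'],o['qpos'].round(2),o['wrist_force'],'J',np.degrees(np.arctan2(M[1,2],M[0,2])),'tilt',M[2].round(3))
a=snap('scene','s1');b=snap('side','d1')
f=lambda n,p:cv2.resize(n[int(p[1])-50:int(p[1])+50,int(p[0])-40:int(p[0])+40],(400,500),interpolation=cv2.INTER_CUBIC)
ps,pd=proj('s1',(626.5,58.8,150)),proj('d1',(626.5,58.8,150));print(ps,pd)
cv2.imwrite('pics/c2.png',np.hstack([f(load('s1')[0],ps),f(load('d1')[0],pd)]))
E
```

```text
t: 6.0
tcp_pos: [626.6, 59.4, 269.7]
orientation: [-1.49, 0.583, -0.584]
wrist_force: [-0.3, 0.1, -1.9]
gripper_width: 43.3
t: 6.42
tcp_pos: [626.6, 59.7, 269.5]
orientation: [-1.552, 0.277, -0.278]
wrist_force: [0.5, 0.1, -1.8]
gripper_width: 43.2
[626.57780174  59.67742403 269.49782955] [-0.5   0.27  0.46  1.44 -0.12  1.46  1.17] [ 0.46949828  0.05204163 -1.80807042] J 69.7175767689197 tilt [ 0.001 -1.     0.001]
[327.76256364 227.54786522] [336.46603816 172.49341462]
```

View pics/c2.png

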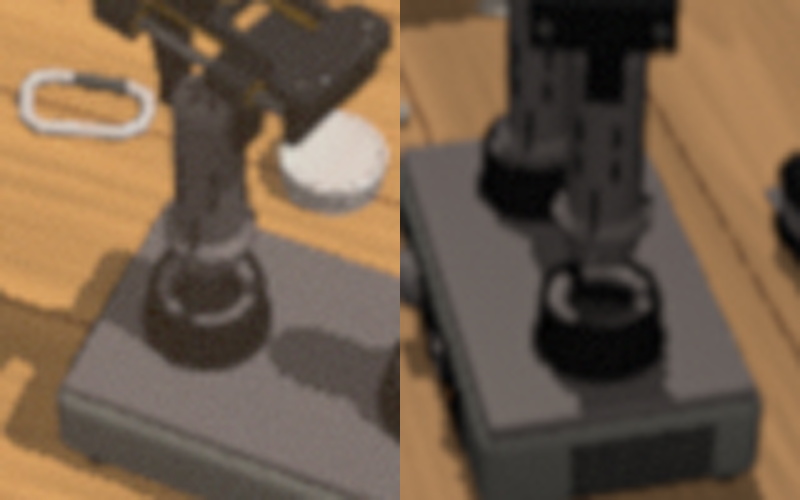

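Run:
```python
from h import *
from scipy.spatial.transform import Rotation as R
for v in ([-0.99,1.501,-1.501],r.get_obs()['orientation']):
    M=R.from_rotvec(v).as_matrix();print(np.degrees(np.arctan2(M[1,2],M[0,2])))
```

```text
-23.20179552202814
69.69039992782272
```

Turn back 0.15 rad and descend to just above ring contact (tip at about 112 mm, pins resting at 108).

```bash
python3 -m pendant '[[0,-0.08,0,-0.08,3],[0,-0.08,-1,-0.15,3],[0,-0.08,-2,-0.15,3],[0,-0.08,-3,-0.15,3],[0,-0.08,-3.5,-0.15,3],[0,-0.08,-4,-0.15,3],[0,-0.08,-4,-0.15,3],[0,-0.08,-4,-0.15,3]]'
python3 -m pendant '[[0,0,-0.2,0,3],[0,0,-0.2,0,3],[0,0,-0.4,0,3],[0,0,-0.4,0,3],[0,0,-0.4,0,3]]'
```

```text
t: 7.18
tcp_pos: [626.3, 59.7, 228.7]
orientation: [-1.535, 0.393, -0.392]
wrist_force: [-0.1, 0.9, -1.6]
gripper_width: 43.4
t: 7.6
tcp_pos: [626.4, 59.6, 224.9]
orientation: [-1.535, 0.393, -0.393]
wrist_force: [-0.1, -0.8, -1.8]
gripper_width: 43.5
```

```bash
python3 -m pendant '[[0,0,-0.1,0,3],[0,0,-0.2,0,3],[0,0,-0.2,0,3],[0,0,-0.2,0,3]]'
python3 -m pendant '[[0,0,-0.1,0,3],[0,0,-0.2,0,3],[0,0,-0.2,0,3],[0,0,-0.2,0,3]]'
```

```text
t: 7.93
tcp_pos: [626.3, 59.7, 222.8]
orientation: [-1.535, 0.393, -0.392]
wrist_force: [-0.7, -1.2, -2.1]
gripper_width: 43.1
t: 8.27
tcp_pos: [626.3, 59.7, 220.8]
orientation: [-1.535, 0.393, -0.392]
wrist_force: [-0.8, -0.7, -1.9]
gripper_width: 43.2
```

No force at tip 104 mm, so the pins have dropped into the notches at the first try. Now I press against the spring.

```bash
python3 -m pendant '[[0,0,-0.2,0,3],[0,0,-0.4,0,3],[0,0,-0.6,0,3],[0,0,-0.6,0,3],[0,0,-0.6,0,3]]'
python3 -m pendant '[[0,0,-0.2,0,3],[0,0,-0.4,0,3],[0,0,-0.4,0,3],[0,0,-0.4,0,3]]'
```

```text
t: 8.68
tcp_pos: [626.9, 59.5, 216.2]
orientation: [-1.534, 0.391, -0.394]
wrist_force: [-0.7, -1.0, 5.7]
gripper_width: 43.2
t: 9.02
tcp_pos: [627.2, 59.4, 212.9]
orientation: [-1.534, 0.391, -0.395]
wrist_force: [-2.5, -1.6, 7.6]
gripper_width: 43.1
```

```bash
python3 -m pendant '[[0,0,-0.2,0,3],[0,0,-0.4,0,3],[0,0,-0.4,0,3],[0,0,-0.4,0,3],[0,0,-0.4,0,3]]'
```

```text
t: 9.43
tcp_pos: [627.7, 59.2, 210.5]
orientation: [-1.533, 0.389, -0.396]
wrist_force: [-3.2, -1.6, 13.0]
gripper_width: 43.0
```

```bash
python3 -m pendant '[[-0.1,0,-0.2,0,3],[-0.1,0,-0.2,-0.1,3],[-0.1,0,-0.2,-0.2,3],[-0.1,0,-0.2,-0.3,3],[-0.1,0,-0.2,-0.4,3],[-0.1,0,-0.2,-0.4,3]]'
python3 - <<'E'
from h import *
o=r.get_obs();print(o['moment'],o['qpos'].round(2))
E
```

```text
t: 9.93
tcp_pos: [627.3, 59.6, 210.3]
orientation: [-1.449, 0.702, -0.71]
wrist_force: [-4.0, -2.5, 19.9]
gripper_width: 43.0
[-0.73437025  1.46345177 -0.21260462] [-0.56  0.29  0.52  1.53 -0.15  1.35  0.64]
```

```bash
python3 -m pendant '[[-0.1,0,0,-0.1,3],[-0.1,0,0,-0.2,3],[-0.1,0,0,-0.3,3],[-0.1,0,0,-0.4,3],[-0.1,0,0,-0.5,3],[-0.1,0,0,-0.6,3],[-0.1,0,0,-0.7,3],[-0.1,0,0,-0.8,3],[-0.1,0,0,-0.9,3],[-0.1,0,0,-0.9,3]]'
python3 - <<'E'
from h import *
o=r.get_obs();print(o['moment'],o['qpos'].round(2))
E
python3 -m pendant '[[0,0,0,-0.1,3],[0,0,0,-0.2,3],[0,0,0,-0.25,3],[0,0,0,-0.25,3],[0,0,0,-0.25,3]]'
python3 - <<'E'
from h import *
from scipy.spatial.transform import Rotation as R
o=r.get_obs();M=R.from_rotvec(o['orientation']).as_matrix();print(o['moment'],np.degrees(np.arctan2(M[1,2],M[0,2])))
M=R.from_rotvec([-1.535, 0.393, -0.392]).as_matrix();print(np.degrees(np.arctan2(M[1,2],M[0,2])))
E
```

```text
t: 10.77
tcp_pos: [627.2, 60.6, 210.4]
orientation: [-1.081, 1.375, -1.38]
wrist_force: [-1.8, 0.9, 18.7]
gripper_width: 43.0
[-0.03786532  1.00665557 -0.08399271] [-0.66  0.31  0.66  1.54 -0.2   1.35 -0.22]
t: 11.18
tcp_pos: [627.4, 60.6, 210.4]
orientation: [-0.933, 1.549, -1.552]
wrist_force: [-1.8, -1.0, 17.7]
gripper_width: 43.4
[-2.15768062e-04  9.05009353e-01  9.41846356e-03] -27.48898476527266
61.31252953037539
```

```bash
for i in 1; do python3 -m pendant '[[0,0,0,-0.05,3],[0,0,0,-0.05,3],[0,0,0,-0.05,3]]' | grep -v grip; done
python3 -c "
from h import *
print(r.get_obs()['moment'])"
python3 -m pendant '[[0,0,0,-0.05,3],[0,0,0,-0.05,3],[0,0,0,-0.05,3]]'
python3 -c "
from h import *
print(r.get_obs()['moment'],r.get_obs()['qpos'].round(3))"
```

```text
t: 11.43
tcp_pos: [627.4, 60.9, 210.4]
orientation: [-0.901, 1.584, -1.586]
wrist_force: [-1.4, -0.0, 19.8]
[0.03047797 0.91793972 0.18635658]
t: 11.68
tcp_pos: [627.4, 61.4, 210.4]
orientation: [-0.868, 1.617, -1.618]
wrist_force: [-1.9, -0.2, 18.9]
gripper_width: 43.3
[0.17156259 0.94789776 0.58137925] [-0.703  0.32   0.709  1.54  -0.215  1.351 -0.551]
```

The moment rises to 0.58 N m, which means the wall at 94°. I'll back off about 4° and let up slowly.

```bash
python3 -m pendant '[[0,0,0,0.04,3],[0,0,0,0.07,3],[0,0,0,0.07,3],[0,0,0.2,0.07,3],[0,0,0.4,0.07,3],[0,0,0.6,0.07,3],[0,0,0.6,0.07,3],[0,0,0.6,0.07,3]]'
python3 -m pendant '[[0,0,0.2,0,3],[0,0,0.3,0,3],[0,0,0.3,0,3],[0,0,0.3,0,3]]'
python3 -c "
from h import *
print(r.get_obs()['moment'])"
```

```text
t: 12.35
tcp_pos: [626.7, 60.8, 213.6]
orientation: [-0.917, 1.571, -1.573]
wrist_force: [0.3, 1.3, 7.6]
gripper_width: 43.3
t: 12.68
tcp_pos: [626.1, 60.2, 215.3]
orientation: [-0.919, 1.571, -1.574]
wrist_force: [2.5, -0.2, 6.3]
gripper_width: 42.8
[-0.09509306 -0.69127483  0.00723293]
```

```bash
python3 -m pendant '[[0,0,0.2,0,3],[0,0,0.3,0,3],[0,0,0.3,0,3],[0,0,0.3,0,3]]'
python3 -m pendant '[[0,0,0.2,0,3],[0,0,0.2,0,3],[0,0,0.2,0,3]]'
```

```text
t: 13.02
tcp_pos: [625.7, 60.0, 215.9]
orientation: [-0.921, 1.572, -1.575]
wrist_force: [6.1, 0.3, -3.6]
gripper_width: 43.1
t: 13.27
tcp_pos: [625.4, 60.0, 216.3]
orientation: [-0.923, 1.572, -1.576]
wrist_force: [8.3, -0.0, -10.6]
gripper_width: 43.2
```

It holds at tip ≈99 mm against an upward pull of about 9 N, so it is locked. I'll relax, release and retreat.

```bash
python3 -m pendant '[[0.1,0,-0.3,0,3],[0.1,0,-0.4,0,3],[0.1,0,-0.4,0,3],[0.1,0,-0.4,0,8.7],[0.1,0,-0.4,0,8.7],[0.1,0,-0.4,0,8.7],[0.1,0,-0.4,0,8.7],[0.1,0,-0.4,0,8.7],[0.1,0,-0.4,0,8.7],[0.1,0,-0.4,0,8.7]]'
python3 -m pendant '[[0,0,2,0,8.7],[0,0,5,0,8.7],[0,0,9,0,8.7],[0,0,12,0,8.7],[-8,-10,12,0,8.7],[-8,-10,12,0,8.7],[-8,-10,12,0,8.7],[-8,-10,12,0,8.7],[-8,-10,12,0,8.7],[-8,-10,12,0,8.7]]'
python3 - <<'E'
from h import *
a=snap('scene','s2');b=snap('side','d2')
f=lambda n:cv2.resize(n,(400,500),interpolation=cv2.INTER_CUBIC)
cv2.imwrite('pics/c3.png',np.hstack([f(load('s2')[0][180:290,310:398]),f(load('d2')[0][100:210,290:378])]))
for n,z in(('s2',249),('d2',249)):print(proj(n,(626.5,58.8,249)))
E
```

```text
t: 14.1
tcp_pos: [625.1, 59.7, 214.6]
orientation: [-0.924, 1.575, -1.574]
wrist_force: [0.1, -0.6, 0.0]
gripper_width: 81.2
t: 14.93
tcp_pos: [545.5, -39.8, 335.3]
orientation: [-0.921, 1.575, -1.573]
wrist_force: [0.1, 1.1, -0.6]
gripper_width: 86.8
[328.03576494 206.72191697]
[337.47847639 144.87789614]
```

View pics/c3.png

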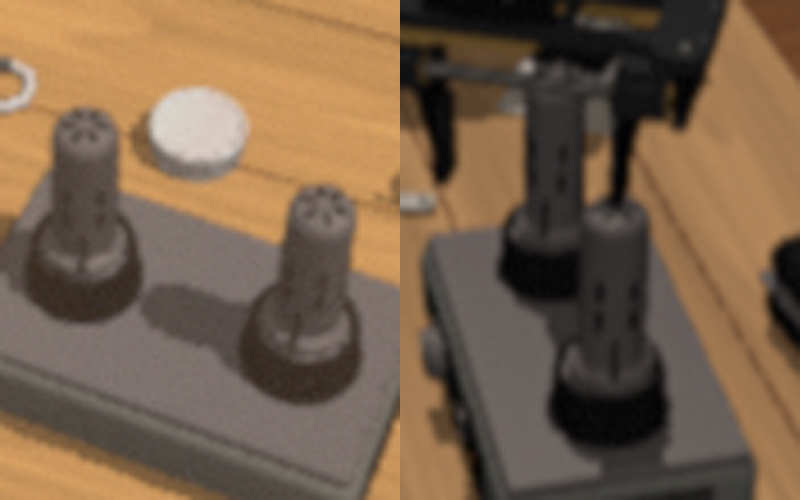

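The tube stands upright like the fitted one. Its top is at scene (328.7,206.4), and a tube locked at 249 mm should appear at (328.0,206.7). Handing in.

```bash
python3 -c "
from station import r
print(r.hand_in())"
```

```text
the job is handed in; nothing more can be done
None
```

The grey tube is locked in the empty outlet and released. I handed the job in at about 15 s of the 64 s allowed; the hand-in gives no verdict.

- **Fit:** I gripped the tube 118 mm up and read both the pin yaw and the notch angle from wrist images. The pins dropped through the notches on the first try with no measurable ring force.
- **Lock:** I pressed until the shoulder landed, about 8 N over the spring. I turned it clockwise until the moment rose to 0.58 N m at the 94° wall, then backed off 4° and let it up.
- **Last checks:**
  - The tip rose to about 99 mm above the shelf, which is the locked height.
  - It held there against an upward pull of about 9 N.
  - After release the tube's top was within 1 px of where a locked tube should appear in the scene view.
  - The gripper is clear and the wrist force is near zero.
- **Slip and correction:** I overshot the spin by about 9° while still above the outlet and turned it back before inserting.
- **Not checked:** I did not measure the bystanders' final positions, but no unexpected contact force showed up.

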